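Socket for the bulb dibber's cap nut

ROBOT

A 7-joint arm with a two-finger parallel gripper is mounted at the origin on the work surface. World frame = base frame: x ahead of the robot, y to its left, z up, the work surface at z = 0. Lengths are in m, angles in rad, forces in N, time in s.
With the tool pointing down it reaches from about 0.375 to 0.925 m from the base axis. Payload 3.1 kg.
Tool frame: the origin (TCP) lies midway between the tips of the shut fingers; the grasp point (between the pads) lies 19 mm behind it (arm.pinch_z is the distance from the TCP to the grasp point, in m); z points along the fingers, y is the line along which they close (so a half turn about z gives the same grasp; the last joint's range is limited). The gripper opens to 85 mm and grips with 20 to 120 N. Pads are 22 mm wide; open, the fingers measure 114 mm over their backs; the gripper's body (76 mm by 85 mm) begins 54 mm behind the grasp point. The pads swing forward as they close: fully open they stand 13 mm farther back than shut.
Start: joints at [-1.251, 0.383, 0.044, 1.598, -0.018, 1.161, -0.05], TCP at [0.264, 0.594, 0.231] pointing down, gripper open.
Joint ranges: [-2.61, 2.61], [-0.41, 2.15], [-1.48, 1.57], [0, 2.5], [-1.57, 4.71], [0.05, 1.97], [-2.85, 2.85]. Speed limits (rad/s): [2.79, 2.79, 3.14, 3.14, 3.14, 3.14, 3.14].

INTERFACE

Orientations are given as a 3x3 rotation matrix whose columns are the frame's x, y, z axes.
In Python, from cell import readout, imaging, arm gives the robot as it stands.
- The arm moves only by the tool drive_tool, never from a script. Its argument "targets" is a list of rows, each an object with "linear": the shift along the tool's x, y, z in units of 0.5 m (1.0 is 0.5 m), a list of three; "twist": the turn, a rotation vector about the tool's x, y, z in units of 360 degrees (1.0 is 360 degrees), a list of three; "hand": the opening, from -1 (shut) to 1 (fully open), so that 0 is half open. In form: [{"linear": [dx, dy, dz], "twist": [ax, ay, az], "hand": hand}, ...]. A call has 1 to 12 rows; each row is the pose to reach, as a shift and turn from the pose commanded when the call began, along the tool's axes at that moment, turning the shorter way round; what a row does not reach only later rows make up. A row lasts 1/12 s, in which the tool goes at most 41.7 mm and 7.16 degrees, less where a joint would pass 70% of its speed; a pose out of reach is approached as far as the arm can. A call with a number of a shift or a turn outside -1 to 1 is refused whole. A call with a gripper value outside its range is refused whole. The fingers move at their own pace and stop on an object; "squeeze" is the grip in N (left out, the last holds). Time passes only in rows, so rows that repeat a pose let the fingers close. It gives the time, the measured TCP pose, the force, the opening and the grip force at its end, in the units of the state.
- readout.get_obs(): the state, without advancing time (a new reading comes with each control period).
- imaging.camera(name): name is "scene" or "side" or "wrist"; returns a dict with "frame" (420x560x3 uint8, red, green, blue), "fx", "fy", "cx", "cy" (pixels), "rvec" (rotation vector, rad) and "tvec" (3), from world to camera coordinates, as OpenCV has them; the wrist camera has in their place "tool_from_camera" (4x4, takes a point from camera to tool coordinates, whose origin is the TCP and whose axes are the flange's). Camera axes: x right, y down, z forward; pixel columns grow to the right and rows downward; lengths in m; the calibration is good to about 2 mm. A picture is of the moment at which its call begins: read the wrist's pose just before it. There is no depth.
- arm.finish_job(): hands the job in; it is judged then, once.
The state is a dict: "t": time; "qpos": joint angles; "dq": joint speeds; "tau": joint torques, N m; "tool_pos": TCP position; "orientation": TCP orientation; "force": force on the tool from outside, world axes, zero at the start; "torque": the same for the moment, N m; "gripper_width": finger opening in m; "grip_force": force on a finger pad.
Only numpy, scipy, OpenCV 4.12 (cv2) and the standard library are available. Lean on these libraries where they do the work, as an engineer would, in place of code of your own. Each camera call takes 0.05 s, during which the arm holds its last target. There are 200 camera calls.

TASK

Work the bulb dibber's lever through three full strokes, right down and all the way back up each time, to settle its spring. Then find which of the two sockets in the lime tray fits the hex nut on top of the dibber and finish still gripping that socket, fully home over the nut; do not let go of it. The socket that does not fit must be standing upright in the lime tray at the end, and everything else on the bench is to be left where it is.

Things in the scene. Friction and masses are not known exactly. Their poses are not given: they have to be found in the camera images.
- dibber: Compact green lever-action bulb dibber, bolted to the bench. Origin on its barrel axis at bench level, z up. Foot plate 130 x 120 x 10 mm, two posts, green head 68 mm across with a flat top (56 mm across) at 130 mm; a steel hex nut sits on that flat. The lever sticks out to the dibber's -x side, hinged (axis along y) at x = -40 mm, z = 105 mm.
- nut_base (a point): Centre of the underside of the fixed hex nut, on the flat top of the dibber, 130 mm above the bench; axes as the dibber's. Nut 24 mm over the flats, 16 mm high, top 3.5 mm chamfered to 20.4 mm, two corners on the x axis; a 12 mm stud end stands 4 mm above it. A socket is fully home when its mouth rests on this flat.
- lever_grip (a point): Centre of the lever's black cross grip, a round bar 20 mm thick, 64 mm long along the dibber's y, 125 mm from the hinge; push it down from above. Released it is 159 mm above the bench, right down 68 mm.
- lever (a joint): Angle of the sprung lever: 0 released (arm pointing 0.45 rad above level), growing as it is pushed down, 0.75 rad at the lower stop (0.30 rad below level). A spring returns it; about 3 N at the grip to start, 9 N at the bottom. A full stroke reaches beyond 0.65 and comes back under 0.10.
- tray: Lime green open plastic tray fixed to the bench, 130 x 260 mm (long along its y), walls 24 mm high and 4 mm thick, floor 4 mm thick. Origin under its centre at bench level.
- socket_a: One of two steel hex sockets, alike outside, standing mouth down in the tray at any yaw; only one fits the nut. Round body 39 mm across, 36 mm high; neck 27 mm across to 42 mm; square bar 18 x 18 mm from 42 to 84 mm (grip it), sides along body x and y. Origin: centre of the open mouth (underside). Hex bore 30 mm deep, two corners on body x. About 0.26 kg.
- socket_b: The other socket: same outside, origin and axes as socket_a. A bore lines up with the nut when their yaws agree modulo 60 degrees. The bore that fits is 26 mm over the flats (1 mm play all round) and lets the mouth down onto the flat under the nut; the other one is 20 mm and stops on top of the nut, 16 mm higher. Which is which is not told.
- pot_low: Speckled stoneware pot, 130 mm across the rim, 80 mm high; origin under its centre. Bystander, leave it.
- cultivator: Folded hand cultivator with wooden handle and three steel tines lying flat, about 215 mm long, 18 mm high, origin near its middle, tines to +x. Bystander, leave it.
Mind the look-alikes: they are no part of the job. Leave any orange, pink or yellow look-alike of the socket_a alone.

How it is judged:
On the way, in this order (a step that is already met when the one before it is completed fails the run):
1. lever pressed right down, first stroke (value of joint lever above 0.65 rad), for 0.05 s.
2. lever back up, first stroke (value of joint lever below 0.1 rad), for 0.05 s.
3. lever pressed right down, second stroke (value of joint lever above 0.65 rad), for 0.05 s.
4. lever back up, second stroke (value of joint lever below 0.1 rad), for 0.05 s.
5. lever pressed right down, third stroke (value of joint lever above 0.65 rad), for 0.05 s.
6. lever back up, third stroke (value of joint lever below 0.1 rad), for 0.05 s.
7. a socket, held in the gripper, is fully home over the nut (((z of socket_a in the frame of nut_base below 0.004 m and horizontal distance between socket_a and nut_base below 0.004 m and angle between socket_a's own z axis and vertical below 0.07 rad and contact force between the fingers and socket_a above 2 N) or (z of socket_b in the frame of nut_base below 0.004 m and horizontal distance between socket_b and nut_base below 0.004 m and angle between socket_b's own z axis and vertical below 0.07 rad and contact force between the fingers and socket_b above 2 N))), for 0.2 s.
At the end, for the whole second after the job is handed in: A socket still gripped (over 2 N) and home over the nut: mouth within 4 mm of the flat below it, 4 mm of its centre line, upright to 0.07 rad. The other socket upright (0.1 rad), still and let go on the lime tray's floor. Lever back up (under 0.10 rad) (value of joint lever below 0.1 rad and ((z of socket_a in the frame of nut_base below 0.004 m and horizontal distance between socket_a and nut_base below 0.004 m and angle between socket_a's own z axis and vertical below 0.07 rad and contact force between the fingers and socket_a above 2 N and x of socket_b in the frame of tray between -0.06 and 0.06 m and y of socket_b in the frame of tray between -0.125 and 0.125 m and z of socket_b in the frame of tray below 0.01 m and angle between socket_b's own z axis and vertical below 0.1 rad and linear speed of socket_b below 0.03 m/s and contact force between the fingers and socket_b below 0.3 N) or (z of socket_b in the frame of nut_base below 0.004 m and horizontal distance between socket_b and nut_base below 0.004 m and angle between socket_b's own z axis and vertical below 0.07 rad and contact force between the fingers and socket_b above 2 N and x of socket_a in the frame of tray between -0.06 and 0.06 m and y of socket_a in the frame of tray between -0.125 and 0.125 m and z of socket_a in the frame of tray below 0.01 m and angle between socket_a's own z axis and vertical below 0.1 rad and linear speed of socket_a below 0.03 m/s and contact force between the fingers and socket_a below 0.3 N))); the arm keeps its last pose, push and grip.
It fails at once if the pot low is moved more than 25 mm (distance of pot_low from where it was at the start of the episode above 0.025 m).
It fails at once if the cultivator is moved more than 25 mm (distance of cultivator from where it was at the start of the episode above 0.025 m).
It also fails if it takes over 72 s, if anything falls off the work surface, if the arm or the gripper's body presses on something with over 40 N, if the wrist force passes 120 N, or if a joint passes its speed limit or range.

## Working session

There is one attempt and no reset: what is moved stays moved. The work goes in short steps, Python scripts to look and compute and a tool call to move; the robot and the scene stay as the last step left them, time stands still between calls to the robot, and variables do not carry over. Pictures are saved under pics/ and viewed, at most 10 in all, crops included, and the job is handed in when it is done.

Besides the shell and the picture viewer there is one more tool, called after "Call:" as name(argument=value, ...) on one line, values as JSON. drive_tool: Moves the arm, as the interface text tells. Shifts and turns lie within -1 to 1; 1 stands for 0.5 m of shift or 360 degrees of turn. Its arguments: {"type":"object","properties":{"targets":{"type":"array"},"squeeze":{"type":"number"}},"required":["targets"]}

```bash
ls; mkdir -p pics; python3 - <<'E'
from cell import readout, imaging, arm
import cv2,numpy as np,pickle
o=readout.get_obs();print(o)
d={}
for n in("scene","side","wrist"):
    c=imaging.camera(n);d[n]=c
    cv2.imwrite(f"pics/{n}0.png",c["frame"][:,:,::-1])
    print(n,{k:v for k,v in c.items() if k!="frame"})
d["obs"]=o
pickle.dump(d,open("d0.pkl","wb"))
a=np.hstack([cv2.resize(d[n]["frame"],(560,420)) for n in("scene","side")])
E
```

```text
pics
{'t': 0.0, 'qpos': array([-1.25077611,  0.38383331,  0.04384965,  1.59958733, -0.01790039,
        1.16121788, -0.04991349]), 'dq': array([ 1.19291831e-03, -3.73167991e-05, -9.52679714e-04, -5.34798478e-05,
        2.76122229e-04, -1.54888882e-03, -8.78474921e-04]), 'tau': array([-5.25444157e-04, -4.33453774e+01,  1.02390435e+00, -2.49514657e+01,
        1.04908660e-02,  1.12673358e-02,  6.83798405e-06]), 'tool_pos': array([0.26337762, 0.59320532, 0.22988234]), 'orientation': array([[-9.13996501e-01,  4.05720980e-01, -9.39669548e-04],
       [ 4.05722041e-01,  9.13993145e-01, -2.48118443e-03],
       [-1.47817055e-04, -2.64903854e-03, -9.99996480e-01]]), 'force': array([ 0.34684866, -0.74297143,  0.13352331]), 'torque': array([ 0.01465271, -0.01876034,  0.06118826]), 'grip_force': 0.0, 'gripper_width': 0.0853843585214869}
scene {'fx': 463.6410521319526, 'fy': 463.6410521319526, 'cx': 282.2174978598908, 'cy': 208.38459558658002, 'rvec': array([ 0.98691973,  2.62233199, -0.85033013]), 'tvec': array([ 0.38759994, -0.26112881,  1.6635787 ])}
side {'fx': 407.214106662469, 'fy': 407.214106662469, 'cx': 280.2837239394182, 'cy': 206.61156987939333, 'rvec': array([ 2.42100083e+00, -1.12664187e-02, -9.34995843e-04]), 'tvec': array([-0.56144713,  0.12931776,  0.91616191])}
wrist {'fx': 302.96061387347015, 'fy': 302.96061387347015, 'cx': 280.0779066297434, 'cy': 209.16229269537632, 'tool_from_camera': array([[-4.05383286e-04, -9.46512845e-01, -3.22665880e-01,
         8.32975892e-02],
       [ 9.99998881e-01,  8.09694109e-05, -1.49387168e-03,
        -7.24164900e-04],
       [ 1.44009480e-03, -3.22666125e-01,  9.46511753e-01,
        -1.42570464e-01],
       [ 0.00000000e+00,  0.00000000e+00,  0.00000000e+00,
         1.00000000e+00]])}
```

View pics/scene0.png

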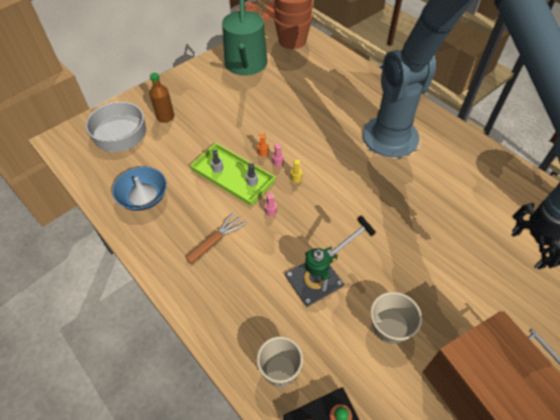

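View pics/side0.png

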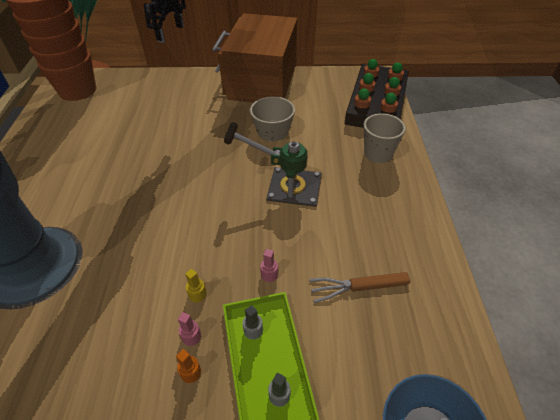

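Scene view: dibber at about (318,262) with its grip at (366,226), and the tray at about (232,172) with sockets at (216,160) and (251,175). Side view: nut at (294,147), grip at (231,133), sockets at (252,322) and (279,388). Next I'll zoom in to pick pixels precisely.

```bash
python3 - <<'E'
import cv2,numpy as np,pickle
d=pickle.load(open("d0.pkl","rb"))
def t(n,x,y,w=100,h=75):
    c=d[n]["frame"][y:y+h,x:x+w,::-1]; c=cv2.resize(c,(400,300),interpolation=cv2.INTER_CUBIC)
    c=np.clip(c.astype(float)*1.3,0,255).astype(np.uint8)
    for i in range(0,w,10): cv2.putText(c,str(x+i),(i*400//w,8),0,.28,(255,255,255)); cv2.line(c,(i*400//w,10),(i*400//w,14),(255,255,255))
    for i in range(0,h,10): cv2.putText(c,str(y+i),(0,i*300//h+4),0,.28,(255,255,255))
    return c
im=np.vstack([np.hstack([t("scene",190,140),t("scene",285,215)]),np.hstack([t("side",215,290,160,120),t("side",220,115)])])
cv2.imwrite("pics/z1.png",im)
E
```

```text
(no output)
```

View pics/z1.png

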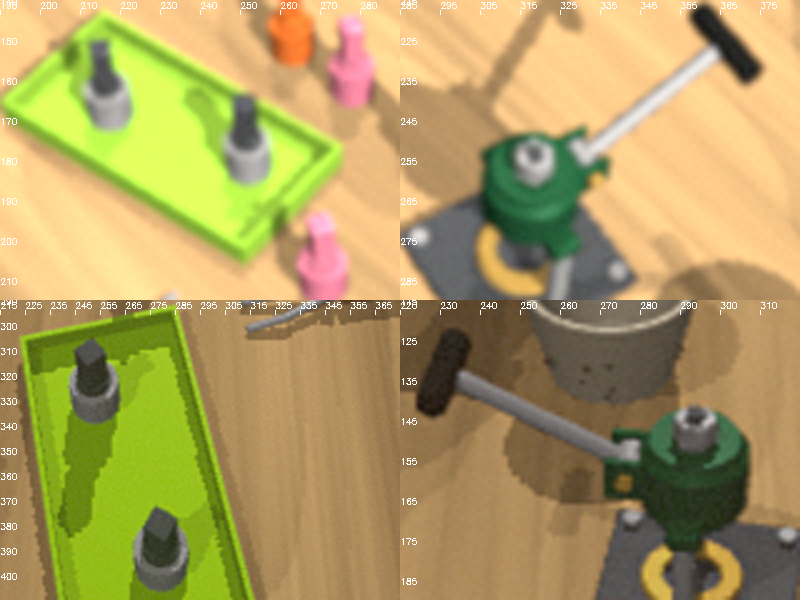

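The zoom shows: the stud at scene (318.7,253) and side (294.2,143.3), the grip centre at scene (366.5,225.8) and side (230.8,133), and the socket bar tops at scene (251.2,165) and (214.7,151.5), side (251.5,309) and (279.4,377.5).

```bash
cat >h.py <<'E'
import cv2,numpy as np,pickle
def ray(c,p,obs=None):
    v=np.array([(p[0]-c["cx"])/c["fx"],(p[1]-c["cy"])/c["fy"],1.])
    if "rvec" in c:
        R=cv2.Rodrigues(c["rvec"])[0]; return -R.T@c["tvec"],R.T@v
    T=c["tool_from_camera"];R=obs["orientation"]
    return obs["tool_pos"]+R@T[:3,3],R@T[:3,:3]@v
def plane(c,p,z,obs=None):
    o,v=ray(c,p,obs); return o+v*(z-o[2])/v[2]
def tri(rs):
    A=0;b=0
    for o,v in rs:
        v=v/np.linalg.norm(v);P=np.eye(3)-np.outer(v,v);A=A+P;b=b+P@o
    return np.linalg.solve(A,b)
E
python3 - <<'E'
from h import *
d=pickle.load(open("d0.pkl","rb"));S,D=d["scene"],d["side"]
np.set_printoptions(precision=4,suppress=True)
for n,a,b,z in[("stud",(318.7,253),(294.2,143.3),.15),("grip",(366.5,225.8),(230.8,133),.159),("sA",(251.2,165),(251.5,309),.088),("sB",(214.7,151.5),(279.4,377.5),.088)]:
    print(n,tri([ray(S,a),ray(D,b)]),plane(S,a,z),plane(D,b,z))
f=D["frame"].astype(int)
m=((f[...,1]>f[...,2]*2.2)&(f[...,1]>f[...,0]*1.15)&(f[...,1]>90)).astype(np.uint8)
f=S["frame"].astype(int)
m2=((f[...,1]>f[...,2]*2)&(f[...,1]>f[...,0]*1.1)&(f[...,1]>120)).astype(np.uint8)
c=max(cv2.findContours(m2,0,2)[0],key=cv2.contourArea)
q=cv2.approxPolyDP(cv2.convexHull(c),5,True)[:,0]
for p in q: print(p,plane(S,p,.024))
# foot plate corners scene? grip end points
for a in((358.5,217),(374.5,234.5)): print("gripend",plane(S,a,.159))
# side grip ends
for a in((233.5,123),(227,143)): print("gripend side",plane(D,a,.159))
E
```

```text
stud [0.5961 0.2373 0.1459] [0.5971 0.2391 0.15  ] [0.5966 0.2319 0.15  ]
grip [0.4451 0.2652 0.1559] [0.4463 0.2664 0.159 ] [0.4463 0.2608 0.159 ]
sA [ 0.507  -0.1591  0.0864] [ 0.5069 -0.1578  0.088 ] [ 0.5078 -0.1603  0.088 ]
sB [ 0.5584 -0.2823  0.0865] [ 0.5593 -0.2811  0.088 ] [ 0.5581 -0.2827  0.088 ]
[274 181] [ 0.4621 -0.101   0.024 ]
[249 204] [ 0.5817 -0.0822  0.024 ]
[191 164] [ 0.6234 -0.3409  0.024 ]
[216 143] [ 0.5027 -0.3637  0.024 ]
gripend [0.4414 0.2323 0.159 ]
gripend [0.4509 0.2993 0.159 ]
gripend side [0.4501 0.2994 0.159 ]
gripend side [0.4401 0.2242 0.159 ]
```

Call:
drive_tool(targets=[{"linear": [-0.602,-0.455,0.04],"twist": [0,0,0],"hand": -1},{"linear": [-0.602,-0.455,0.04],"twist": [0,0,0],"hand": -1},{"linear": [-0.602,-0.455,0.04],"twist": [0,0,0],"hand": -1},{"linear": [-0.602,-0.455,0.04],"twist": [0,0,0],"hand": -1},{"linear": [-0.602,-0.455,0.04],"twist": [0,0,0],"hand": -1},{"linear": [-0.602,-0.455,0.04],"twist": [0,0,0],"hand": -1},{"linear": [-0.602,-0.455,0.04],"twist": [0,0,0],"hand": -1},{"linear": [-0.602,-0.455,0.04],"twist": [0,0,0],"hand": -1},{"linear": [-0.602,-0.455,0.04],"twist": [0,0,0],"hand": -1},{"linear": [-0.602,-0.455,0.04],"twist": [0,0,0],"hand": -1},{"linear": [-0.602,-0.455,0.06],"twist": [0,0,0],"hand": -1},{"linear": [-0.602,-0.455,0.06],"twist": [0,0,0],"hand": -1}])

```text
t: 1.15
tool_pos: [0.4453, 0.2633, 0.1993]
orientation: [[-0.913, 0.407, -0.003], [0.407, 0.913, -0.001], [0.002, -0.003, -1.0]]
force: [-0.7, 0.4, -0.8]
gripper_width: -0.0001
grip_force: 0.0
```

Call:
drive_tool(targets=[{"linear": [0.01,0,0.07],"twist": [0,0,0],"hand": -1},{"linear": [0.01,0,0.13],"twist": [0,0,0],"hand": -1},{"linear": [0.01,0,0.19],"twist": [0,0,0],"hand": -1},{"linear": [0.01,0,0.23],"twist": [0,0,0],"hand": -1},{"linear": [0.01,0,0.238],"twist": [0,0,0],"hand": -1},{"linear": [0.01,0,0.238],"twist": [0,0,0],"hand": -1},{"linear": [0.01,0,0.238],"twist": [0,0,0],"hand": -1}])

```text
t: 1.73
tool_pos: [0.44, 0.2695, 0.0828]
orientation: [[-0.916, 0.402, -0.003], [0.402, 0.916, 0.001], [0.003, 0.0, -1.0]]
force: [-3.0, 0.4, 7.1]
gripper_width: 0.0001
grip_force: 3.4
```

Call:
drive_tool(targets=[{"linear": [0,0,0.01],"twist": [0,0,0],"hand": -1},{"linear": [0,0,0.01],"twist": [0,0,0],"hand": -1}])

```text
t: 1.9
tool_pos: [0.441, 0.2694, 0.0783]
orientation: [[-0.916, 0.402, -0.001], [0.402, 0.916, 0.002], [0.001, 0.002, -1.0]]
force: [-2.0, 1.2, 7.9]
gripper_width: 0.0001
grip_force: 3.7
```

```bash
python3 - <<'E'
from cell import imaging
import cv2
c=imaging.camera("side")["frame"][80:220,190:350,::-1]
cv2.imwrite("pics/s2.png",cv2.resize(c,(640,560),interpolation=2))
E
```

```text
(no output)
```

View pics/s2.png

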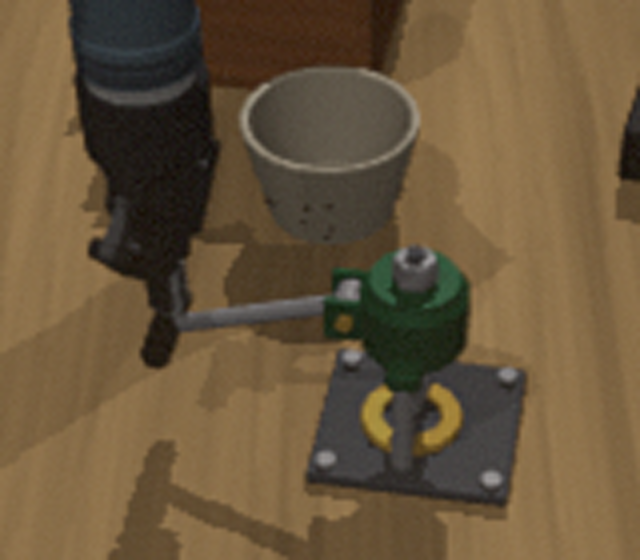

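The lever is pressed below level, with the fingertips on the grip at about crop (160,335). I'll press a touch more and then do the remaining strokes.

Call:
drive_tool(targets=[{"linear": [0,0,0.008],"twist": [0,0,0],"hand": -1},{"linear": [0,0,0.008],"twist": [0,0,0],"hand": -1}])

```text
t: 2.12
tool_pos: [0.4413, 0.2694, 0.077]
orientation: [[-0.915, 0.403, -0.002], [0.402, 0.915, 0.002], [0.003, 0.001, -1.0]]
force: [-6.8, -2.3, 22.9]
gripper_width: -0.0002
grip_force: 11.1
```

Call:
drive_tool(targets=[{"linear": [0,0,-0.07],"twist": [0,0,0],"hand": -1},{"linear": [0,0,-0.14],"twist": [0,0,0],"hand": -1},{"linear": [0,0,-0.21],"twist": [0,0,0],"hand": -1},{"linear": [0,0,-0.24],"twist": [0,0,0],"hand": -1},{"linear": [0,0,-0.24],"twist": [0,0,0],"hand": -1},{"linear": [0,0,-0.24],"twist": [0,0,0],"hand": -1},{"linear": [0,0,-0.24],"twist": [0,0,0],"hand": -1}])

```text
t: 2.7
tool_pos: [0.4402, 0.2665, 0.1921]
orientation: [[-0.915, 0.404, -0.002], [0.404, 0.915, -0.001], [0.002, -0.002, -1.0]]
force: [0.4, -0.2, -0.3]
gripper_width: 0.0002
grip_force: 0.0
```

Call:
drive_tool(targets=[{"linear": [0,0,0.07],"twist": [0,0,0],"hand": -1},{"linear": [0,0,0.13],"twist": [0,0,0],"hand": -1},{"linear": [0,0,0.19],"twist": [0,0,0],"hand": -1},{"linear": [0,0,0.225],"twist": [0,0,0],"hand": -1},{"linear": [0,0,0.238],"twist": [0,0,0],"hand": -1},{"linear": [0,0,0.238],"twist": [0,0,0],"hand": -1},{"linear": [0,0,0.238],"twist": [0,0,0],"hand": -1},{"linear": [0,0,0.238],"twist": [0,0,0],"hand": -1}])

```text
t: 3.37
tool_pos: [0.442, 0.2671, 0.0768]
orientation: [[-0.914, 0.405, -0.002], [0.405, 0.914, 0.001], [0.002, -0.0, -1.0]]
force: [-4.8, -3.7, 25.8]
gripper_width: -0.0006
grip_force: 12.8
```

Call:
drive_tool(targets=[{"linear": [0,0,-0.07],"twist": [0,0,0],"hand": -1},{"linear": [0,0,-0.14],"twist": [0,0,0],"hand": -1},{"linear": [0,0,-0.21],"twist": [0,0,0],"hand": -1},{"linear": [0,0,-0.24],"twist": [0,0,0],"hand": -1},{"linear": [0,0,-0.24],"twist": [0,0,0],"hand": -1},{"linear": [0,0,-0.24],"twist": [0,0,0],"hand": -1},{"linear": [0,0,-0.24],"twist": [0,0,0],"hand": -1}])

```text
t: 3.95
tool_pos: [0.44, 0.2652, 0.1916]
orientation: [[-0.914, 0.405, -0.004], [0.405, 0.914, -0.003], [0.003, -0.005, -1.0]]
force: [-1.5, 0.0, -0.0]
gripper_width: -0.0001
grip_force: 0.0
```

Call:
drive_tool(targets=[{"linear": [0,0,0.07],"twist": [0,0,0],"hand": -1},{"linear": [0,0,0.13],"twist": [0,0,0],"hand": -1},{"linear": [0,0,0.19],"twist": [0,0,0],"hand": -1},{"linear": [0,0,0.225],"twist": [0,0,0],"hand": -1},{"linear": [0,0,0.24],"twist": [0,0,0],"hand": -1},{"linear": [0,0,0.24],"twist": [0,0,0],"hand": -1},{"linear": [0,0,0.24],"twist": [0,0,0],"hand": -1},{"linear": [0,0,0.24],"twist": [0,0,0],"hand": -1}])

```text
t: 4.62
tool_pos: [0.4419, 0.2664, 0.0767]
orientation: [[-0.914, 0.406, -0.003], [0.406, 0.914, -0.0], [0.002, -0.001, -1.0]]
force: [-6.0, -3.3, 28.7]
gripper_width: -0.0001
grip_force: 14.2
```

Call:
drive_tool(targets=[{"linear": [0,0,-0.07],"twist": [0,0,0],"hand": -1},{"linear": [0,0,-0.14],"twist": [0,0,0],"hand": -1},{"linear": [0,0,-0.21],"twist": [0,0,0],"hand": -1},{"linear": [0,0,-0.24],"twist": [0,0,0],"hand": -1},{"linear": [0,0,-0.24],"twist": [0,0,0],"hand": -1},{"linear": [0,0,-0.24],"twist": [0,0,0],"hand": -1},{"linear": [0,0,-0.3],"twist": [0,0,0],"hand": -1},{"linear": [0,0,-0.34],"twist": [0,0,0],"hand": -1},{"linear": [0,0,-0.34],"twist": [0,0,0],"hand": -1}])

```text
t: 5.37
tool_pos: [0.4426, 0.2666, 0.2449]
orientation: [[-0.914, 0.406, 0.001], [0.406, 0.914, 0.001], [-0.001, 0.001, -1.0]]
force: [0.3, 1.4, 1.2]
gripper_width: 0.0002
grip_force: 0.0
```

Call:
drive_tool(targets=[{"linear": [-0.306,0.07,-0.05],"twist": [0,0,0],"hand": -1},{"linear": [-0.306,0.07,-0.05],"twist": [0,0,0],"hand": -1},{"linear": [-0.306,0.07,-0.05],"twist": [0,0,0],"hand": -1},{"linear": [-0.306,0.07,-0.05],"twist": [0,0,0],"hand": -1},{"linear": [-0.306,0.07,-0.05],"twist": [0,0,0],"hand": -1},{"linear": [-0.306,0.07,-0.05],"twist": [0,0,0],"hand": -1},{"linear": [-0.306,0.07,-0.05],"twist": [0,0,0],"hand": 0.5}])

```text
t: 5.95
tool_pos: [0.5939, 0.2358, 0.2653]
orientation: [[-0.914, 0.406, -0.006], [0.406, 0.914, -0.003], [0.005, -0.005, -1.0]]
force: [0.0, -0.0, -0.2]
gripper_width: 0.0109
grip_force: 0.0
```

```bash
cat >snap.py <<'E'
import sys
from cell import readout, imaging
import cv2,pickle
o=readout.get_obs();c=imaging.camera("wrist");c["obs"]=o
pickle.dump(c,open(f"{sys.argv[1]}.pkl","wb"))
cv2.imwrite(f"pics/{sys.argv[1]}.png",c["frame"][:,:,::-1])
print(o["tool_pos"],o["qpos"].round(3))
E
python3 snap.py w1
```

```text
[0.59386211 0.23576761 0.26533895] [-0.704  0.349  0.332  1.596 -0.119  1.224  0.804]
```

View pics/w1.png

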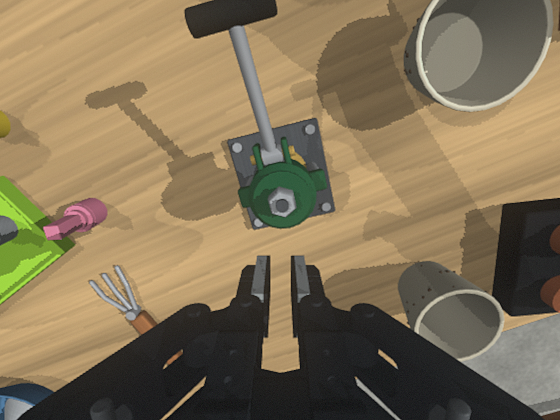

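The wrist view shows the hex nut at about (281,204) on the green head, and the lever grip at about (231,17). I'll measure the nut's centre and yaw.

```bash
python3 - <<'E'
from h import *
c=pickle.load(open("w1.pkl","rb"));o=c["obs"];f=c["frame"].astype(int)
np.set_printoptions(precision=4,suppress=True)
print(o["orientation"])
sub=f[170:235,250:315];
m=((sub.max(2)-sub.min(2)<35)&(sub.max(2)>85)).astype(np.uint8)
m=cv2.morphologyEx(m,cv2.MORPH_CLOSE,np.ones((3,3)))
k=[x for x in cv2.findContours(m,0,1)[0]]
k=min(k,key=lambda x:np.linalg.norm(x.mean((0,1))-[31,34])if cv2.contourArea(x)>50 else 99)
M=cv2.moments(k);ctr=(M["m10"]/M["m00"]+250,M["m01"]/M["m00"]+170)
print(cv2.contourArea(k),ctr,cv2.boundingRect(k),plane(c,ctr,.146,o),plane(c,ctr,.142,o))
print(cv2.approxPolyDP(cv2.convexHull(k),1.5,True)[:,0]+[250,170])
# dark stud centre
g=sub.max(2)
P=np.array([plane(c,p[0]+[250,170],.1425,o)[:2] for p in cv2.convexHull(k)])
P0=P.mean(0)
# hex angle via 6th harmonic of area-uniform outline
fine=[]
h=cv2.convexHull(k)[:,0].astype(float)
for a,b in zip(h,np.roll(h,-1,0)):
    n=max(2,int(np.linalg.norm(b-a)*10))
    for t in range(n): fine.append(plane(c,a+(b-a)*t/n+[250,170],.1425,o)[:2])
fine=np.array(fine);q=fine-[cv2.moments(fine.astype(np.float32).reshape(-1,1,2))["m10"]/cv2.moments(fine.astype(np.float32).reshape(-1,1,2))["m00"],0];
mm=cv2.moments(fine.astype(np.float32).reshape(-1,1,2));C=np.array([mm["m10"],mm["m01"]])/mm["m00"];q=fine-C
th=np.arctan2(q[:,1],q[:,0]);r=np.hypot(*q.T);o_=np.argsort(th)
T=np.linspace(-np.pi,np.pi,720,endpoint=False);R=np.interp(T,th[o_],r[o_],period=2*np.pi)
z=(R*np.exp(6j*T)).sum();print("C",C,"hex yaw",np.degrees(np.angle(z))/6,abs(z)/R.sum(),R.min(),R.max())
# lever grip
dm=(f[:60,170:290].max(2)<55).astype(np.uint8)
k=max(cv2.findContours(dm,0,2)[0],key=cv2.contourArea);(x,y),s,a=cv2.minAreaRect(k);G=plane(c,(x+170,y),.159,o)
print("grip",G,s,a); v=C-G[:2];print("dibber yaw",np.degrees(np.arctan2(v[1],v[0])),np.linalg.norm(v))
bp=cv2.boxPoints(((x+170,y),s,a));print([plane(c,p,.159,o)[:2] for p in bp])
# base plate
dm=((f[100:250,215:350].max(2)<95)&(f[100:250,215:350].max(2)-f[100:250,215:350].min(2)<15)).astype(np.uint8)
k=max(cv2.findContours(dm,0,2)[0],key=cv2.contourArea);R_=cv2.minAreaRect(k)
bp=cv2.boxPoints(R_)+[215,100];W=np.array([plane(c,p,.01,o)[:2] for p in bp]);print("plate",W,W.mean(0))
E
```

```text
[[-0.914   0.4056 -0.0065]
 [ 0.4056  0.914  -0.0027]
 [ 0.0048 -0.0051 -1.    ]]
593.5 (282.36562763268745, 201.57624262847514) (18, 16, 29, 32) [0.5923 0.2368 0.146 ] [0.5934 0.2363 0.142 ]
[[278 186]
 [291 189]
 [296 207]
 [285 217]
 [272 213]
 [268 200]]
C [0.5933 0.2362] hex yaw -8.599323971210676 0.022132706062119294 0.01184470761774435 0.015282084438475755
grip [0.4443 0.2617 0.159 ] (31.6925048828125, 90.18192291259766) 75.0685806274414
dibber yaw -9.714032813700229 0.15120390582795412
[array([0.4284, 0.2318]), array([0.441 , 0.2942]), array([0.4602, 0.2918]), array([0.4477, 0.2276])]
plate [[0.5342 0.2475]
 [0.5464 0.3034]
 [0.6727 0.2827]
 [0.6607 0.2208]] [0.6035 0.2636]
```

```bash
python3 snap.py w2; python3 - <<'E'
from h import *
np.set_printoptions(precision=4,suppress=True)
for n in("w1","w2"):
    c=pickle.load(open(n+".pkl","rb"));o=c["obs"];f=c["frame"].astype(int)
    sub=f[180:225,260:305]
    m=((sub.max(2)-sub.min(2)<35)&(sub.max(2)>85)).astype(np.uint8)
    if n=="w2":
        print("\n".join(" ".join(f"{v:3d}" for v in r) for r in sub[4:40:1,6:40:1].max(2)))
E
```

```text
[0.5934545  0.2365378  0.26606911] [-0.704  0.348  0.331  1.596 -0.119  1.224  0.804]
 95  93  92  90  93  91  93  93  94  92  92  91  91  93  93  92  91  92  90  93  94  93  92  93  94  96  91  91  93  93  92  94  94  92
 93  93  94  92  94  92  93  93  93  92  94  93  93  93  92  93  93  94  92  94  91  93  92  92  93  93  93  92  93  92  93  94  92  92
 95  93  92  91  92  92  93  94  95  93  92  91  90  90  94  90  91  91  94  95  94  90  93  93  93  92  91  93  95  93  90  93  92  95
 94  94  94  95  93  94  94  95  91  86  84  87  91  88  92  91  91  92  92  91  92  94  93  94  93  92  92  95  91  93  94  93  92  93
 85  88  94  94  95  92  86  86  78  65  77  96 102 100  97  95  92  93  92  92  92  90  91  92  93  93  92  93  91  93  94  93  92  94
 65  82  94  88  86  78  67  67  67  77  92 106 108 104 104 102 100 101 103 100  98  97  93  92  94  92  91  93  91  92  94  93  93  92
 69  78  79  68  67  70  68  70  80  85  91 114 119 116 114 111 108 108 110 110 111 111 109 100  99  98  94  94  95  93  93  94  94  91
 70  69  70  68  70  69  74  79  85  78  96 124 130 125 125 12
[... 3181 characters left out ...]
  96  95  95  93  92
 80  77  66  69  70  69  68  63  58  68 106 134 148 156 163 178 179 175 180 174 144  97  74  79  83  85  87  86  90  93  95  93  94  94
 98  89  81  79  77  70  68  74  76  75  78  85  84  88 107 145 160 165 167 141  82  82  86  84  87  90  94  93  96  91  93  95  94  93
 95  95  97  98  88  77  77  86  95  95  94  94  91  92  85  73  77  99  98  83  86  94  94  95  96  95  94  95  94  95  96  96  96  92
 93  96  94  94  93  96  96  96  93  95  95  95  93  92  95  93  93  88  85  88  92  94  94  95  94  96  91  93  96  94  93  92  92  95
 94  92  96  94  94  94  93  95  96  94  95  93  96  95  94  95  94  94  93  97  96  93  94  95  95  95  93  94  93  95  93  95  94  95
```

```bash
python3 - <<'E'
from h import *
np.set_printoptions(precision=4,suppress=True)
c=pickle.load(open("w2.pkl","rb"));o=c["obs"]
print(plane(c,(281.1,206),.150,o),plane(c,(281.1,206),.146,o))
E
```

```text
[0.5944 0.2354 0.15  ] [0.5956 0.2349 0.146 ]
```

Call:
drive_tool(targets=[{"linear": [-0.259,-0.883,-0.01],"twist": [0,0,0],"hand": 0.5},{"linear": [-0.259,-0.883,-0.01],"twist": [0,0,0],"hand": 0.5},{"linear": [-0.259,-0.883,-0.01],"twist": [0,0,0],"hand": 0.5},{"linear": [-0.259,-0.883,-0.01],"twist": [0,0,0],"hand": 0.5},{"linear": [-0.259,-0.883,-0.01],"twist": [0,0,0],"hand": 0.5},{"linear": [-0.259,-0.883,-0.01],"twist": [0,0,0],"hand": 0.5},{"linear": [-0.259,-0.883,-0.01],"twist": [0,0,0],"hand": 0.5},{"linear": [-0.259,-0.883,-0.01],"twist": [0,0,0],"hand": 0.5},{"linear": [-0.259,-0.883,-0.01],"twist": [0,0,0],"hand": 0.5},{"linear": [-0.259,-0.883,-0.01],"twist": [0,0,0],"hand": 0.5},{"linear": [-0.259,-0.883,-0.01],"twist": [0,0,0],"hand": 0.5},{"linear": [-0.259,-0.883,-0.01],"twist": [0,0,0],"hand": 0.5}])

```text
t: 7.05
tool_pos: [0.5306, -0.2302, 0.2748]
orientation: [[-0.909, 0.418, -0.001], [0.418, 0.909, -0.006], [-0.002, -0.005, -1.0]]
force: [-1.1, -1.7, -0.1]
gripper_width: 0.0641
grip_force: 0.0
```

Call:
drive_tool(targets=[{"linear": [0,0,0],"twist": [0,0,0],"hand": 0.5},{"linear": [0,0,0],"twist": [0,0,0],"hand": 0.5},{"linear": [0,0,0],"twist": [0,0,0],"hand": 0.5}])

```text
t: 7.3
tool_pos: [0.5356, -0.2169, 0.2737]
orientation: [[-0.916, 0.402, -0.001], [0.402, 0.916, 0.002], [0.001, 0.002, -1.0]]
force: [-0.2, 0.1, -0.4]
gripper_width: 0.0641
grip_force: 0.0
```

```bash
python3 snap.py w3
```

```text
[ 0.53560905 -0.2168987   0.2737077 ] [-0.189  0.233  0.588  1.75  -0.14   1.201  1.595]
```

View pics/w3.png

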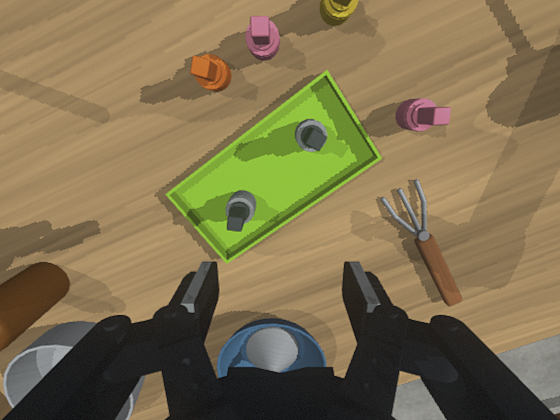

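The wrist view shows the tray with sockets at about (312,138) and (236,215), decoys outside it. I'll zoom in on the bar tops.

```bash
python3 - <<'E'
from h import *
c=pickle.load(open("w3.pkl","rb"));f=c["frame"][:,:,::-1]
def t(x,y,w=50,h=60):
    i=cv2.resize(f[y:y+h,x:x+w],(400,480),interpolation=cv2.INTER_CUBIC);i=np.clip(i*2.0,0,255).astype(np.uint8)
    for k in range(0,w,10): cv2.putText(i,str(x+k),(k*8,8),0,.3,(255,255,255))
    for k in range(0,h,10): cv2.putText(i,str(y+k),(0,k*8+4),0,.3,(255,255,255))
    return i
cv2.imwrite("pics/z3.png",np.hstack([t(287,105),t(212,185)]))
E
```

```text
(no output)
```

View pics/z3.png

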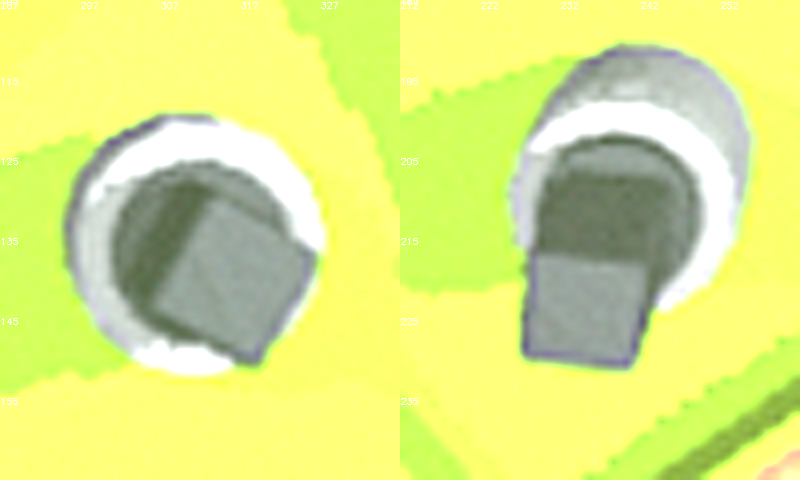

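Top-face corners: socket 1 at (313,129.4), (326.6,136.3), (319.3,150.8), (306,143.1); socket 2 at (228.3,216.9), (243,217.9), (240.8,231), (227.6,229.4).

```bash
cat >>h.py <<'E'
def move(pos,yaw_y=None,o=None):
    """tool-frame units to reach pos with tool z down and tool y at world angle yaw_y deg (mod 180)"""
    from scipy.spatial.transform import Rotation as Ro
    from cell import readout
    o=o or readout.get_obs();R=o["orientation"];l=R.T@(np.array(pos)-o["tool_pos"])/.5
    cur=np.degrees(np.arctan2(R[1,1],R[0,1]))
    y=cur if yaw_y is None else cur+(yaw_y-cur+90)%180-90
    a=np.radians(y);Y=np.array([np.cos(a),np.sin(a),0]);Z=np.array([0,0,-1.]);G=np.c_[np.cross(Y,Z),Y,Z]
    print("linear",l.round(4),"twist",(Ro.from_matrix(R.T@G).as_rotvec()/2/np.pi).round(4),"yaw",cur,"->",y,"q7",o["qpos"][6])
E
python3 - <<'E'
from h import *
np.set_printoptions(precision=4,suppress=True)
c=pickle.load(open("w3.pkl","rb"));o=c["obs"]
for n,q in(("s1",[(313,129.4),(326.6,136.3),(319.3,150.8),(306,143.1)]),("s2",[(228.3,216.9),(243,217.9),(240.8,231),(227.6,229.4)])):
    P=np.array([plane(c,p,.088,o)[:2] for p in q]);e=np.roll(P,-1,0)-P
    a=np.degrees(np.arctan2(e[:,1],e[:,0]))%90
    print(n,P.mean(0),a,np.linalg.norm(e,axis=1))
    yaw=np.degrees(np.angle(np.exp(4j*np.radians(a)).sum()))/4;print(yaw)
    for k in(0,90): move([*P.mean(0),.10],yaw+k,o)
E
```

```text
s1 [ 0.5056 -0.1628] [40.4803 41.2847 37.015  40.0805] [0.0163 0.0168 0.0166 0.0158]
39.71824315148164
linear [0.0981 0.0744 0.3477] twist [ 0.0002 -0.0003  0.0739] yaw 66.30852665173245 -> 39.71824315148163 q7 1.5945682684261187
linear [0.0981 0.0744 0.3477] twist [ 0.0004 -0.     -0.1761] yaw 66.30852665173245 -> 129.71824315148163 q7 1.5945682684261187
s2 [ 0.5566 -0.2845] [62.1194 55.1517 58.7641 60.1501] [0.017  0.0167 0.0155 0.0157]
-30.947780618652786
linear [-0.0932 -0.1076  0.3471] twist [ 0.0004  0.     -0.2298] yaw 66.30852665173245 -> 149.05221938134721 q7 1.5945682684261187
linear [-0.0932 -0.1076  0.3471] twist [ 0.0003 -0.0002  0.0202] yaw 66.30852665173245 -> 59.052219381347214 q7 1.5945682684261187
```

Call:
drive_tool(targets=[{"linear": [0.097,0.077,0.2],"twist": [0,0,0.074],"hand": 0.2},{"linear": [0.097,0.077,0.2],"twist": [0,0,0.074],"hand": 0.2},{"linear": [0.097,0.077,0.3],"twist": [0,0,0.074],"hand": 0.2},{"linear": [0.097,0.077,0.347],"twist": [0,0,0.074],"hand": 0.2},{"linear": [0.097,0.077,0.347],"twist": [0,0,0.074],"hand": 0.2},{"linear": [0.097,0.077,0.347],"twist": [0,0,0.074],"hand": 0.2},{"linear": [0.097,0.077,0.347],"twist": [0,0,0.074],"hand": 0.2}])

```text
t: 7.93
tool_pos: [0.5061, -0.1631, 0.0999]
orientation: [[-0.638, 0.77, -0.003], [0.77, 0.638, 0.001], [0.002, -0.002, -1.0]]
force: [0.4, -0.4, -0.8]
gripper_width: 0.0512
grip_force: 0.0
```

Call:
drive_tool(targets=[{"linear": [0,0,0.05],"twist": [0,0,0],"hand": 0.2},{"linear": [0,0,0.096],"twist": [0,0,0],"hand": 0.2},{"linear": [0,0,0.096],"twist": [0,0,0],"hand": 0.2},{"linear": [0,0,0.096],"twist": [0,0,0],"hand": 0.2}])

```text
t: 8.27
tool_pos: [0.5077, -0.1653, 0.0541]
orientation: [[-0.636, 0.772, 0.001], [0.772, 0.636, -0.0], [-0.001, 0.001, -1.0]]
force: [0.7, 0.3, -0.7]
gripper_width: 0.0511
grip_force: 0.0
```

```bash
python3 snap.py w4
```

```text
[ 0.50773768 -0.16527421  0.05409893] [-0.219  0.448  0.538  2.026 -0.332  0.751  1.21 ]
```

View pics/w4.png

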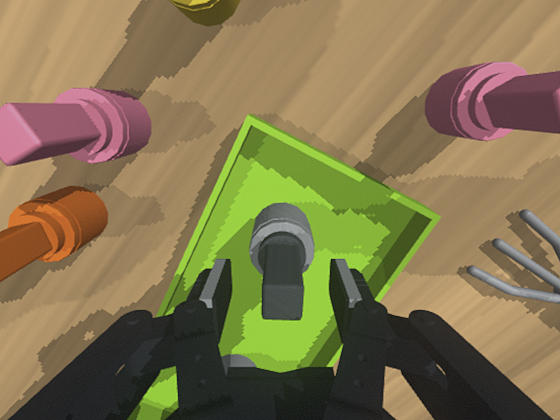

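The bar sits between the fingers and is aligned, top face centred at about (283,304). I'll measure its offset along tool x.

```bash
python3 - <<'E'
from h import *
c=pickle.load(open("w4.pkl","rb"));o=c["obs"]
for p in((283,304),(264,288),(301,288),(302,319),(265,320)):
    P=plane(c,p,.088,o);print(P,o["orientation"].T@(P-o["tool_pos"]))
E
```

```text
[ 0.50584862 -0.16251686  0.088     ] [ 0.00329452  0.00032629 -0.03390418]
[ 0.49471942 -0.16146851  0.088     ] [ 0.01117802 -0.00759888 -0.03391975]
[ 0.50660395 -0.15168852  0.088     ] [ 0.01117368  0.00779235 -0.03390526]
[ 0.51709646 -0.16321257  0.088     ] [-0.00439216  0.0085672  -0.03388851]
[ 0.50506201 -0.17379368  0.088     ] [-0.00491098 -0.007449   -0.03390306]
```

Call:
drive_tool(targets=[{"linear": [0.006,0,0.004],"twist": [0,0,0],"hand": 0.2},{"linear": [0.006,0,0.004],"twist": [0,0,0],"hand": 0.2},{"linear": [0.006,0,0.004],"twist": [0,0,0],"hand": -1},{"linear": [0.006,0,0.004],"twist": [0,0,0],"hand": -1},{"linear": [0.006,0,0.004],"twist": [0,0,0],"hand": -1},{"linear": [0.006,0,0.004],"twist": [0,0,0],"hand": -1},{"linear": [0.006,0,0.004],"twist": [0,0,0],"hand": -1},{"linear": [0.006,0,0.004],"twist": [0,0,0],"hand": -1}], squeeze=70)

```text
t: 8.98
tool_pos: [0.5053, -0.163, 0.0514]
orientation: [[-0.635, 0.772, 0.001], [0.772, 0.635, 0.0], [-0.001, 0.001, -1.0]]
force: [0.6, 1.1, 5.7]
gripper_width: 0.0169
grip_force: 68.5
```

Call:
drive_tool(targets=[{"linear": [0,0,-0.08],"twist": [0,0,0],"hand": -1},{"linear": [0,0,-0.16],"twist": [0,0,0],"hand": -1},{"linear": [0,0,-0.24],"twist": [0,0,0],"hand": -1},{"linear": [0,0,-0.32],"twist": [0,0,0],"hand": -1},{"linear": [0,0,-0.36],"twist": [0,0,0],"hand": -1},{"linear": [0,0,-0.36],"twist": [0,0,0],"hand": -1}])

```text
t: 9.48
tool_pos: [0.5078, -0.1642, 0.2355]
orientation: [[-0.635, 0.773, 0.01], [0.773, 0.635, -0.001], [-0.007, 0.007, -1.0]]
force: [1.1, 0.1, -2.3]
gripper_width: 0.0171
grip_force: 70.0
```

```bash
python3 - <<'E'
from h import *
move([.5953,.2355,.225],50.2);move([.5953,.2355,.225],20.2)
E
```

```text
linear [0.5068 0.6423 0.0222] twist [ 0.001   0.0012 -0.03  ] yaw 39.397995746103454 -> 50.19999999999999 q7 1.0343487534945157
linear [0.5068 0.6423 0.0222] twist [0.0013 0.0009 0.0533] yaw 39.397995746103454 -> 20.19999999999999 q7 1.0343487534945157
```

Call:
drive_tool(targets=[{"linear": [0.507,0.642,0.0],"twist": [0,0,-0.03],"hand": -1},{"linear": [0.507,0.642,0.0],"twist": [0,0,-0.03],"hand": -1},{"linear": [0.507,0.642,0.0],"twist": [0,0,-0.03],"hand": -1},{"linear": [0.507,0.642,0.0],"twist": [0,0,-0.03],"hand": -1},{"linear": [0.507,0.642,0.0],"twist": [0,0,-0.03],"hand": -1},{"linear": [0.507,0.642,0.0],"twist": [0,0,-0.03],"hand": -1},{"linear": [0.507,0.642,0.0],"twist": [0,0,-0.03],"hand": -1},{"linear": [0.507,0.642,0.0],"twist": [0,0,-0.03],"hand": -1},{"linear": [0.507,0.642,0.0],"twist": [0,0,-0.03],"hand": -1},{"linear": [0.507,0.642,0.0],"twist": [0,0,-0.03],"hand": -1},{"linear": [0.507,0.642,0.0],"twist": [0,0,-0.03],"hand": -1},{"linear": [0.507,0.642,0.0],"twist": [0,0,-0.03],"hand": -1}])

```text
t: 10.48
tool_pos: [0.5887, 0.2409, 0.2264]
orientation: [[-0.773, 0.634, -0.006], [0.634, 0.773, -0.002], [0.004, -0.005, -1.0]]
force: [-0.3, -0.9, -3.0]
gripper_width: 0.0169
grip_force: 69.9
```

Call:
drive_tool(targets=[{"linear": [0,0,0],"twist": [0,0,0],"hand": -1},{"linear": [0,0,0],"twist": [0,0,0],"hand": -1},{"linear": [0,0,0],"twist": [0,0,0],"hand": -1}])

```text
t: 10.73
tool_pos: [0.5914, 0.2338, 0.2297]
orientation: [[-0.766, 0.643, -0.002], [0.643, 0.766, -0.002], [0.0, -0.002, -1.0]]
force: [0.0, -1.0, -3.5]
gripper_width: 0.017
grip_force: 69.9
```

```bash
python3 snap.py w5; python3 - <<'E'
from h import *
np.set_printoptions(precision=4,suppress=True)
move([.5953,.2355,.2],50.2)
from cell import readout,imaging
print(readout.get_obs()["orientation"])
# bar top in tool frame, from wrist image
c=pickle.load(open("w5.pkl","rb"));g=c["frame"][:,:,::-1]
a=cv2.resize(g[160:360,180:380],(400,400),interpolation=2)
s=imaging.camera("side")["frame"][90:190,240:340,::-1]
cv2.imwrite("pics/z5.png",np.hstack([a,cv2.resize(s,(400,400),interpolation=2)]))
E
```

```text
[0.5914403  0.23376895 0.22971355] [-0.754  0.375  0.396  1.649 -0.154  1.151  0.553]
linear [-0.004   0.0068  0.0604] twist [-0.0002 -0.     -0.0005] yaw 50.0202701756725 -> 50.19999999999999 q7 0.5530549997116687
[[-0.7663  0.6425 -0.0009]
 [ 0.6425  0.7663 -0.001 ]
 [ 0.     -0.0014 -1.    ]]
```

View pics/z5.png

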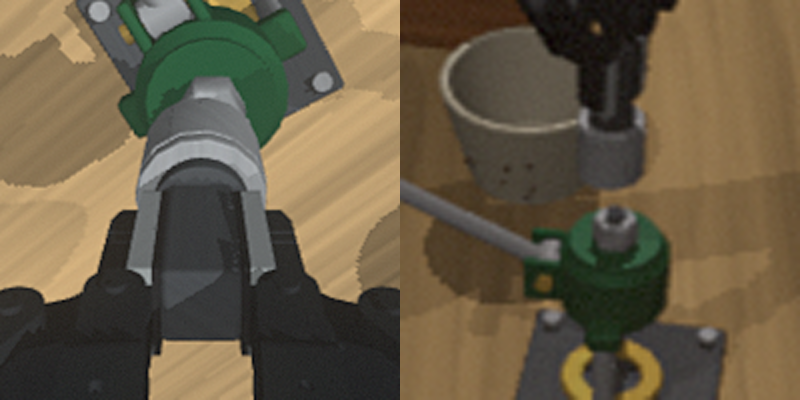

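The socket hangs just over the nut, which shows slightly to tool +y, as the numbers say. I'll lower gently.

Call:
drive_tool(targets=[{"linear": [-0.004,0.007,0.02],"twist": [0,0,0],"hand": -1},{"linear": [-0.004,0.007,0.04],"twist": [0,0,0],"hand": -1},{"linear": [-0.004,0.007,0.06],"twist": [0,0,0],"hand": -1},{"linear": [-0.004,0.007,0.07],"twist": [0,0,0],"hand": -1},{"linear": [-0.004,0.007,0.07],"twist": [0,0,0],"hand": -1},{"linear": [-0.004,0.007,0.07],"twist": [0,0,0],"hand": -1}])

```text
t: 11.33
tool_pos: [0.5948, 0.238, 0.1947]
orientation: [[-0.769, 0.64, -0.002], [0.64, 0.769, -0.001], [0.001, -0.002, -1.0]]
force: [0.0, 0.2, -3.2]
gripper_width: 0.0174
grip_force: 70.0
```

Call:
drive_tool(targets=[{"linear": [0,0,0.006],"twist": [0,0,0],"hand": -1},{"linear": [0,0,0.012],"twist": [0,0,0],"hand": -1},{"linear": [0,0,0.012],"twist": [0,0,0],"hand": -1},{"linear": [0,0,0.012],"twist": [0,0,0],"hand": -1}])

```text
t: 11.67
tool_pos: [0.5956, 0.2373, 0.1898]
orientation: [[-0.768, 0.64, 0.0], [0.64, 0.768, -0.001], [-0.001, -0.001, -1.0]]
force: [0.0, -2.1, -3.4]
gripper_width: 0.0171
grip_force: 69.9
```

Call:
drive_tool(targets=[{"linear": [0,-0.002,0.006],"twist": [0,0,0],"hand": -1},{"linear": [0,-0.002,0.01],"twist": [0,0,0],"hand": -1},{"linear": [0,-0.002,0.01],"twist": [0,0,0],"hand": -1},{"linear": [0,-0.002,0.01],"twist": [0,0,0],"hand": -1}])

```text
t: 12.0
tool_pos: [0.5948, 0.2372, 0.1844]
orientation: [[-0.768, 0.64, 0.0], [0.64, 0.768, -0.0], [-0.0, -0.0, -1.0]]
force: [0.7, -1.7, -3.7]
gripper_width: 0.0172
grip_force: 69.9
```

Call:
drive_tool(targets=[{"linear": [0,0,0.006],"twist": [0,0,0],"hand": -1},{"linear": [0,0,0.012],"twist": [0,0,0],"hand": -1},{"linear": [0,0,0.015],"twist": [0,0,0],"hand": -1},{"linear": [0,0,0.015],"twist": [0,0,0],"hand": -1},{"linear": [0,0,0.015],"twist": [0,0,0],"hand": -1}])

```text
t: 12.42
tool_pos: [0.5949, 0.2372, 0.1775]
orientation: [[-0.768, 0.64, 0.0], [0.64, 0.768, -0.0], [-0.0, 0.0, -1.0]]
force: [-0.8, -1.9, -0.0]
gripper_width: 0.0172
grip_force: 70.1
```

Call:
drive_tool(targets=[{"linear": [0,0,0.003],"twist": [0,0,0],"hand": -1},{"linear": [0,0,0.004],"twist": [0,0,0],"hand": -1},{"linear": [0,0,0.004],"twist": [0,0,0],"hand": -1},{"linear": [0,0,0.004],"twist": [0,0,0],"hand": -1},{"linear": [0,0,0.004],"twist": [0,0,0],"hand": -1},{"linear": [0,0,0.004],"twist": [0,0,0],"hand": -1},{"linear": [0,0,0.004],"twist": [0,0,0],"hand": -1}])

```text
t: 13.0
tool_pos: [0.595, 0.2372, 0.1775]
orientation: [[-0.768, 0.64, 0.0], [0.64, 0.768, 0.001], [0.0, 0.0, -1.0]]
force: [-2.6, -2.8, 8.0]
gripper_width: 0.0174
grip_force: 71.6
```

```bash
python3 - <<'E'
from cell import imaging
import cv2,numpy as np
a=imaging.camera("side")["frame"][:,:,::-1]
b=a[90:190,240:340]; t=a[280:420,190:330]
cv2.imwrite("pics/z6.png",np.hstack([cv2.resize(x,(400,400),interpolation=2) for x in(b,t)]))
E
```

```text
(no output)
```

View pics/z6.png

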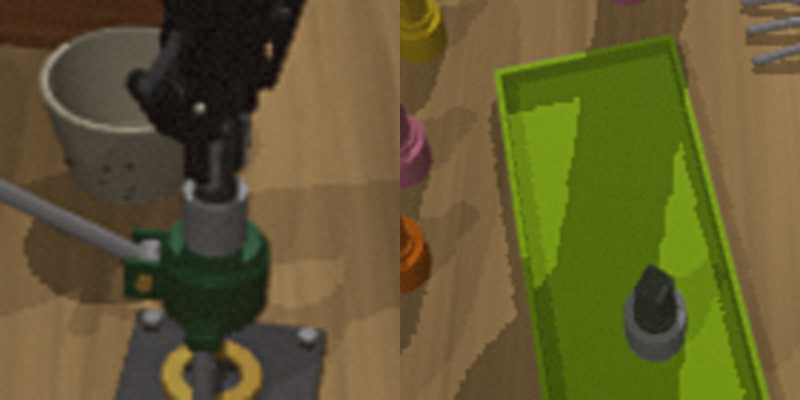

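The socket's mouth sits on the green flat at crop (215,245), the lever is up, and the other socket still stands in the tray. The height and the hard stop (8 N) both say it is home, so I'm handing in.

```bash
python3 -c "
from cell import arm
print(arm.finish_job())"
```

```text
the job is handed in; nothing more can be done
None
```

I worked the lever through three full strokes. The first socket I tried fits and is still gripped fully home over the nut; the other stands upright in the lime tray, and I handed the job in at about 13 s (no verdict was shown).

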